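# Find the plating ring that a plunger belongs to

## Robot

A 7-joint arm with a two-finger parallel gripper is mounted at the origin on the work surface. World frame = base frame: x ahead of the robot, y to its left, z up, the work surface at z = 0. Lengths are in m, angles in rad, forces in N, time in s.
With the tool pointing down it reaches from about 0.4 to 0.875 m from the base axis. Payload 19.3 kg.
Tool frame: the origin (TCP) lies between the finger pads; the fingertips stand arm.finger_overhang ahead of it and the grasp point (between the pads) lies 3 mm ahead of it (arm.finger_overhang is the distance from the TCP to the fingertips, in m); x points along the fingers, z is the direction in which the jaws open and shut, and the axes are right-handed (so a half turn about x gives the same grasp; the last joint's range is limited). The gripper opens to 85 mm and grips with 20 to 120 N. Pads are 22 mm wide; open, the fingers measure 114 mm over their backs; the gripper's body (76 mm by 85 mm) begins 54 mm behind the grasp point. The pads swing forward as they close: fully open they stand 13 mm farther back than shut.
Start: joints at [-1.18, 0.521, -0.036, 1.599, 0.021, 1.021, -0.113], TCP at [0.278, 0.56, 0.253] pointing down, gripper open.
Joint ranges: [-2.91, 2.91], [-0.3, 2.13], [-1.5, 1.42], [0.17, 2.43], [-1.26, 4.41], [0.16, 1.93], [-2.52, 2.52]. Speed limits (rad/s): [1.89, 1.89, 2.39, 2.39, 3.01, 3.01, 3.01].

## Interface

Orientations are given as a unit quaternion [w, x, y, z].
In Python, from bench import arm, optics gives the robot as it stands. Calls block until the motion is done:
- arm.reach(position, orientation): joint-space move of the TCP to a pose.
- arm.movel(position, attitude=None, vel=0.15, threshold=None): straight line of the TCP; attitude=None keeps the orientation; vel is the mean speed in m/s. With threshold (N) it stops when the force on the tool has changed by that much, and returns True; else False.
- arm.movej(angles): joint-space move.
- arm.command_gripper(opening): opening from 0.0 (shut) to 1.0 (fully open); the grip force is fixed at half the most; returns when the fingers have stopped.
- arm.hold(seconds).
- arm.inverse_kinematics(position, orientation): joint angles nearest the present ones, or None.
- optics.grab_frame(name): name is "scene" or "top" or "wrist"; returns a dict with "color" (384x512x3 uint8, red, green, blue), "depth" (384x512 float32, m along the optical axis (not along the pixel's ray), 0 where there is no reading), "intrinsics" (3x3 intrinsics, pixels), "extrinsics" (4x4, takes a point from world to camera coordinates). Camera axes: x right, y down, z forward; pixel columns grow to the right and rows downward; lengths in m; the calibration is good to about 2 mm. A picture is of the moment at which its call begins.
A pose or a line that the arm cannot do raises arm.Unreachable and nothing moves.
- arm.sign_off(): hands the job in, once; it reports no verdict.
Readings, each from a call of its own:
- arm.current_clock(): time.
- arm.current_joint_positions(): joint angles.
- arm.current_qd(): joint speeds.
- arm.current_effort(): joint torques, N m.
- arm.current_ee_pos(): TCP position.
- arm.current_orientation(): TCP orientation.
- arm.current_force(): force on the tool from outside, world axes, zero at the start.
- arm.current_moment(): the same for the moment, N m.
- arm.current_width(): opening from 0.0 (shut) to 1.0 (fully open).
Only numpy, scipy, OpenCV 4.12 (cv2) and the standard library are available. Lean on these libraries where they do the work, as an engineer would, in place of code of your own. Each camera call takes 0.05 s, during which the arm holds its last target.

## Task

One plunger of our plating rings stands by itself on the little steel tray: find the ring it belongs to by trying it upright in the rings on the blue board, starting half-way down into the widest and working down the row until one stops it. Then go back to the smallest ring that let it in, and leave the plunger standing in it, right down on the board, let go. Touch down slowly and do not force it, the rings are thin and a push or a bump of over 40 N dents them; keep the rings standing in their row, and leave the other two plungers in their tub and the rest of the station as they are.

Things in the scene. Friction and masses are not known exactly. Their poses are not given: they have to be found in the camera images.
- plunger_a_mid (a point): One of three plungers: white cylinder 45 mm tall, foot edge bevelled 1 mm, a 24.4 mm round steel handle 73 mm long on its top; 0.2 kg. White diameters are 60, 54 and 48 mm: which name has which is not told. Point: on the axis half-way up, 59 mm above the foot, 59 mm below the handle's top; z up. The one on the tray (differs from run to run) is to be tried.
- plunger_b_mid (a point): One of three plungers: white cylinder 45 mm tall, foot edge bevelled 1 mm, a 24.4 mm round steel handle 73 mm long on its top; 0.2 kg. White diameters are 60, 54 and 48 mm: which name has which is not told. Point: on the axis half-way up, 59 mm above the foot, 59 mm below the handle's top; z up. The one on the tray (differs from run to run) is to be tried.
- plunger_c_mid (a point): One of three plungers: white cylinder 45 mm tall, foot edge bevelled 1 mm, a 24.4 mm round steel handle 73 mm long on its top; 0.2 kg. White diameters are 60, 54 and 48 mm: which name has which is not told. Point: on the axis half-way up, 59 mm above the foot, 59 mm below the handle's top; z up. The one on the tray (differs from run to run) is to be tried.
- ring1_mid (a point): The widest of four loose plating rings on the board: upright steel tube open at both ends, 62 mm inside, 2 mm wall, 45 mm tall, 90 g. Point: its centre half-way up, 22.5 mm above the board and below the rim; z up. It slides a little when nudged. A plunger has 1 mm to spare all round in its own ring, goes down to the board there, and cannot enter the next smaller one.
- ring2_mid (a point): The second widest of four loose plating rings on the board: upright steel tube open at both ends, 56 mm inside, 2 mm wall, 45 mm tall, 90 g. Point: its centre half-way up, 22.5 mm above the board and below the rim; z up. It slides a little when nudged. A plunger has 1 mm to spare all round in its own ring, goes down to the board there, and cannot enter the next smaller one.
- ring3_mid (a point): The third of four loose plating rings on the board: upright steel tube open at both ends, 50 mm inside, 2 mm wall, 45 mm tall, 90 g. Point: its centre half-way up, 22.5 mm above the board and below the rim; z up. It slides a little when nudged. A plunger has 1 mm to spare all round in its own ring, goes down to the board there, and cannot enter the next smaller one.
- ring4_mid (a point): The smallest of four loose plating rings on the board: upright steel tube open at both ends, 44 mm inside, 2 mm wall, 45 mm tall, 90 g. Point: its centre half-way up, 22.5 mm above the board and below the rim; z up. It slides a little when nudged. A plunger has 1 mm to spare all round in its own ring, goes down to the board there, and cannot enter the next smaller one.
- board: Blue plastic cutting board, 220 mm (its x) by 420 mm (its y), 15 mm thick, fixed; origin at the centre of its underside. The rings stand on it in a rough row along its y axis, about 90 mm apart, widest at the left (+y) end, 45 mm tall over the board's top.
- tray: Small square steel tray, 130 mm by 130 mm, rim 12 mm high, floor 5 mm thick, fixed; origin under its centre. The plunger to try stands alone on its floor, within 20 mm of its centre.
- tub: Clear plastic tub, 200 mm (x) by 140 mm (y), 75 mm high, walls and floor 5 mm, fixed; origin under its centre. The two plungers that are not wanted stand in it.
- oil: Amber oil bottle, 58 mm across, 235 mm tall, standing behind the board (+x); origin at the centre of its underside. Leave alone.
- pepper_jar: Glass jar with a steel lid, 56 mm across, 85 mm tall, behind the board; origin at the centre of its underside. Leave alone.
- bowl: Steel mixing bowl, 130 mm across, 55 mm tall; origin at the centre of its underside. Leave alone.
- ramekin: Small white ceramic bowl, 58 mm across, 35 mm tall, on the board behind the rings; origin at the centre of its underside. Leave alone.
- tweezers: Plating tweezers, 155 mm long, 8 mm thick, lying on the board in front of the rings; origin at mid-length on the underside, x along their length. Leave alone.
Not all that is in view belongs to the job. Leave any red look-alike of the part that bears ring4_mid alone.

How it is judged:
By the outcome, as a careful person would: the job done as asked, in the order asked, and still so for the second after the job is handed in, with the robot touching nothing.
It also fails if it takes over 72 s, if anything falls off the work surface, if the arm or the gripper's body presses on something with over 40 N, if the wrist force passes 120 N, or if a joint passes its speed limit or range.

## Working session

There is one attempt and no reset: what is moved stays moved. The work goes in short steps, each a Python script; the robot and the scene stay as the last script left them, time stands still between calls to the robot, and variables do not carry over. Pictures are saved under pics/ and viewed, and the job is handed in when it is done.

```bash
ls; mkdir -p pics
python3 - <<'E'
from bench import arm, optics
import cv2,numpy as np
for n in ["scene","top","wrist"]:
    f=optics.grab_frame(n)
    cv2.imwrite(f"pics/a_{n}.png",f["color"][:,:,::-1]); np.savez(f"pics/a_{n}.npz",**f)
    print(n,f["intrinsics"].tolist(),np.round(f["extrinsics"],4).tolist())
print(arm.finger_overhang,arm.current_orientation(),arm.current_ee_pos(),arm.current_clock(),arm.current_force(),arm.current_width())
E
```

```text
pics
scene [[376.54063619899955, 0.0, 251.43905324940445], [0.0, 376.54063619899955, 191.22407504536372], [0.0, 0.0, 1.0]] [[0.3051, 0.9523, 0.0049, -0.206], [0.7127, -0.2249, -0.6645, -0.3385], [-0.6317, 0.2062, -0.7473, 1.3766], [0.0, 0.0, 0.0, 1.0]]
top [[423.59684336946424, 0.0, 252.2575229584556], [0.0, 423.59684336946424, 186.71550963682049], [0.0, 0.0, 1.0]] [[-0.0017, -1.0, -0.0023, 0.02], [-0.9967, 0.0019, -0.081, 0.5267], [0.081, 0.0021, -0.9967, 1.4004], [0.0, 0.0, 0.0, 1.0]]
wrist [[338.00033774724346, 0.0, 259.4410223476251], [0.0, 338.00033774724346, 187.5503473494092], [0.0, 0.0, 1.0]] [[0.4449, 0.8956, -0.0006, -0.6235], [0.8461, -0.4201, 0.328, -0.0423], [0.2935, -0.1464, -0.9447, 0.3807], [0.0, 0.0, 0.0, 1.0]]
0.022 [ 0.60073538 -0.37277465  0.60121716  0.37241642] [0.27784615 0.55957941 0.25287585] 0.15 [-0.38017978 -0.78968068  0.22876102] 0.9999179494346219
```

View pics/a_top.png

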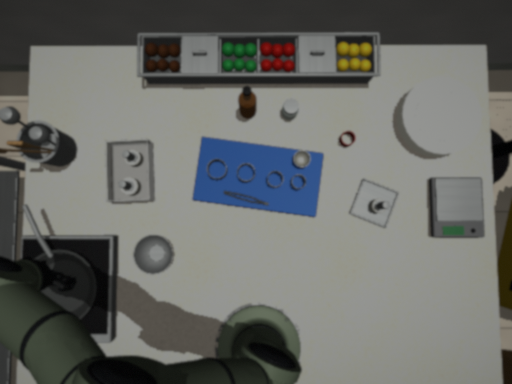

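View pics/a_scene.png

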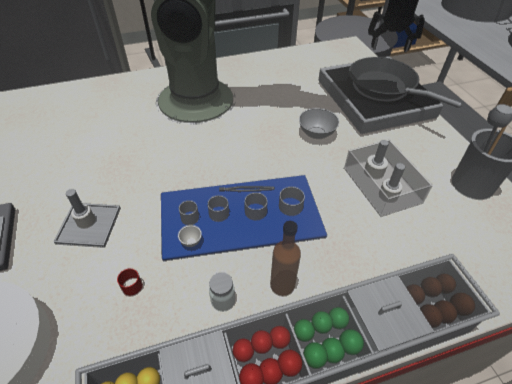

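View pics/a_wrist.png

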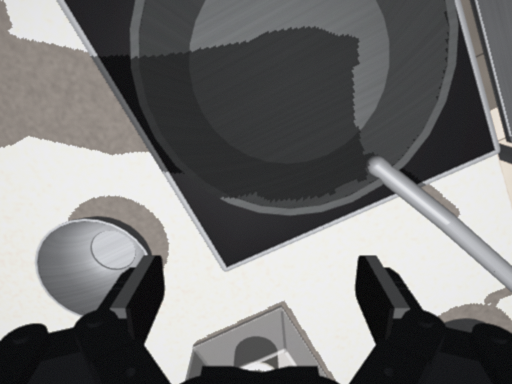

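The top view shows the board around (258,177). The rings are at (217,169), (247,173), (274,179) and (298,182), with the ramekin at (301,158). The tray plunger is near (376,206), the tub near (130,172), and the red look-alike ring at (347,139), off the board. The wrist view doesn't show the work yet. Next I'll get coarse positions from the top depth.

```bash
cat > h.py <<'E'
import numpy as np,cv2
def cam(f):
    T=np.array(f["extrinsics"]);R,t=T[:3,:3],T[:3,3];return np.array(f["intrinsics"]),R,t,-R.T@t
def ray(f,uv,z):
    K,R,t,c=cam(f);uv=np.atleast_2d(np.asarray(uv,float))
    d=(R.T@np.linalg.inv(K)@np.c_[uv,np.ones(len(uv))].T).T
    return c+d*((z-c[2])/d[:,2])[:,None]
def proj(f,p):
    K,R,t,c=cam(f);q=(K@(R@np.atleast_2d(p).T+t[:,None])).T;return q[:,:2]/q[:,2:]
def cloud(f):
    K,R,t,c=cam(f);D=f["depth"];v,u=np.mgrid[:D.shape[0],:D.shape[1]]
    q=np.stack([(u-K[0,2])/K[0,0]*D,(v-K[1,2])/K[1,1]*D,D],-1)
    return (q-t)@R
E
python3 - <<'E'
from h import *
from scipy.spatial.transform import Rotation as Ro
f=dict(np.load("pics/a_top.npz"))
P=cloud(f)
for n,uv in dict(r1=(217,169),r2=(247,173),r3=(274,179),r4=(298,182),ram=(301,158),red=(347,139)).items():
    print(n,np.round(ray(f,uv,.06)[0],3), np.round(P[uv[1]-8:uv[1]+9,uv[0]-10:uv[0]+11,2].max(),3))
for n,uv in dict(handle=(383,205),foot=(376,208),bc=[258,177],tray=(374,203),oil=(248,88),jar=(290,109)).items(): print(n,np.round(P[uv[1] if not isinstance(uv,list) else uv[1],uv[0]],3))
w=P[195:215,365:390].reshape(-1,3); w=w[w[:,2]>.09]; print(w.mean(0),w[:,2].max())
g=dict(np.load("pics/a_wrist.npz"));K,R,t,c=cam(g)
q=[0.60073538,-0.37277465,0.60121716,0.37241642];B=Ro.from_quat(np.r_[q[1:],q[0]]).as_matrix()
print("tool axes\n",B.round(3)); print("cam in tool",(B.T@(c-[0.27784615,0.55957941,0.25287585])).round(4)); print("cam axes in tool\n",(B.T@R.T).round(4))
hsv=cv2.cvtColor(f["color"],cv2.COLOR_RGB2HSV);m=cv2.inRange(hsv,(105,120,60),(125,255,255));cs=max(cv2.findContours(m,0,2)[0],key=cv2.contourArea)
r=cv2.minAreaRect(cs);print(r, np.round(ray(f,cv2.boxPoints(r),.015),3))
E
```

```text
r1 [0.582 0.134 0.06 ] 1.439
r2 [0.569 0.036 0.06 ] 1.439
r3 [ 0.549 -0.052  0.06 ] 1.439
r4 [ 0.539 -0.13   0.06 ] 0.064
ram [ 0.618 -0.141  0.06 ] 1.439
red [ 0.681 -0.293  0.06 ] 1.439
handle [ 0.461 -0.387  0.124]
foot [ 0.454 -0.385  0.052]
bc [ 0.56  -0.     0.015]
tray [ 0.47  -0.381  0.045]
oil [0.798 0.031 0.232]
jar [ 0.775 -0.104  0.085]
[ 0.46112926 -0.38135374  0.15522964] 1.4385137143005098
tool axes
 [[-0.    -0.896  0.445]
 [-0.001  0.445  0.896]
 [-1.    -0.    -0.001]]
cam in tool [-0.1203  0.0847 -0.0011]
cam axes in tool
 [[-3.000e-04 -3.279e-01  9.447e-01]
 [-2.000e-04 -9.447e-01 -3.279e-01]
 [ 1.000e+00 -3.000e-04  2.000e-04]]
((257.9508056640625, 176.45901489257812), (122.49980926513672, 62.919246673583984), 7.800189018249512) [[ 0.485  0.219  0.015]
 [ 0.698  0.192  0.015]
 [ 0.64  -0.221  0.015]
 [ 0.429 -0.189  0.015]]
```

```bash
cat >> h.py <<'E'
from scipy.spatial.transform import Rotation as Ro
M=np.array([[0,-1,0],[0,0,1],[-1,0,0]],float)
_q=Ro.from_matrix(M).as_quat();Q=[float(x) for x in np.r_[_q[3],_q[:3]]]
def snap(name,wh="wrist"):
    from bench import optics
    f=optics.grab_frame(wh);np.savez(f"pics/{name}.npz",**f);cv2.imwrite(f"pics/{name}.png",f["color"][:,:,::-1]);return f
E
python3 - <<'E'
from h import *
from bench import arm
print(M@np.eye(3),np.linalg.det(M))
pts=dict(r1=(.582,.134),r2=(.569,.036),r3=(.549,-.052),r4=(.539,-.13))
for p in pts.values(): print(arm.inverse_kinematics([p[0],p[1],.175],Q))
arm.reach([.582,.134,.25],Q);print(arm.current_clock())
for n,p in pts.items():
    arm.movel([p[0],p[1],.175],vel=.2); snap("b_"+n); print(n,arm.current_ee_pos().round(4),arm.current_clock(),arm.current_joint_positions().round(2))
arm.movel([.54,-.2,.21],vel=.25)
arm.movel([.460,-.385,.19],vel=.25);snap("b_tray");print(arm.current_ee_pos().round(4),arm.current_clock(),arm.current_joint_positions().round(2))
a=[cv2.imread(f"pics/b_{n}.png") for n in ["r1","r2","r3","r4"]]
cv2.imwrite("pics/b_all.png",cv2.resize(np.vstack([np.hstack(a[:2]),np.hstack(a[2:])]),(800,600)))
E
```

```text
[[ 0. -1.  0.]
 [ 0.  0.  1.]
 [-1.  0.  0.]] 1.0
[-0.3097533   0.56885056 -0.0225911   1.74729032  0.0165563   0.82563589
  1.23078141]
[-0.19375586  0.53178926  0.03708659  1.82226467 -0.02652302  0.78801519
  1.42771687]
[-0.08591365  0.50820596  0.09966447  1.87355721 -0.07010436  0.76316992
  1.62272016]
[-0.01880487  0.51958861  0.20479296  1.86982676 -0.14608443  0.76657939
  1.83595153]
2.0417
r1 [0.5826 0.1345 0.1763] 2.6167 [-0.33  0.57  0.01  1.75 -0.    0.83  1.25]
r2 [0.5693 0.0367 0.1756] 3.3083 [-0.17  0.53  0.01  1.82 -0.01  0.79  1.41]
r3 [ 0.5492 -0.0509  0.175 ] 3.9583 [-0.02  0.51  0.01  1.87 -0.01  0.77  1.57]
r4 [ 0.5393 -0.1289  0.1749] 4.55 [ 0.12  0.51  0.02  1.86 -0.01  0.77  1.71]
[ 0.4611 -0.3832  0.19  ] 6.025 [ 0.56  0.55  0.04  1.73 -0.03  0.86  2.2 ]
```

View pics/b_all.png

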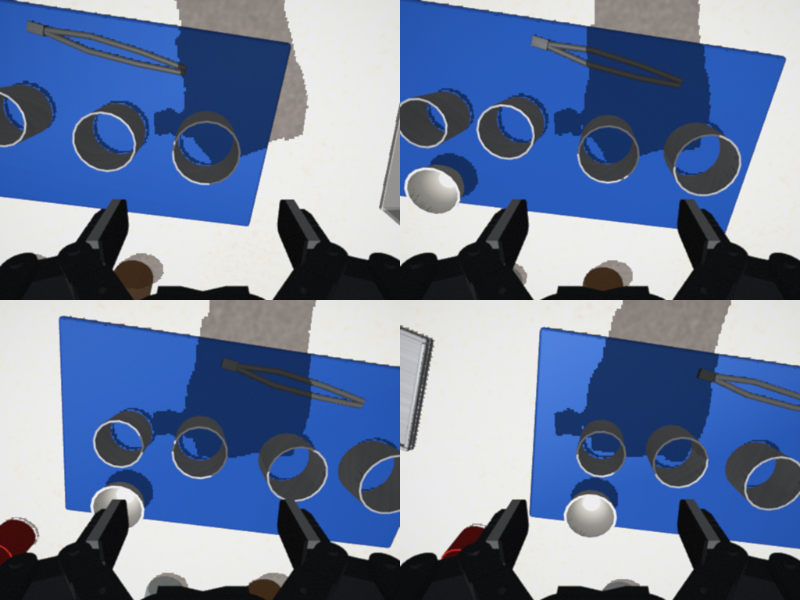

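View pics/b_tray.png

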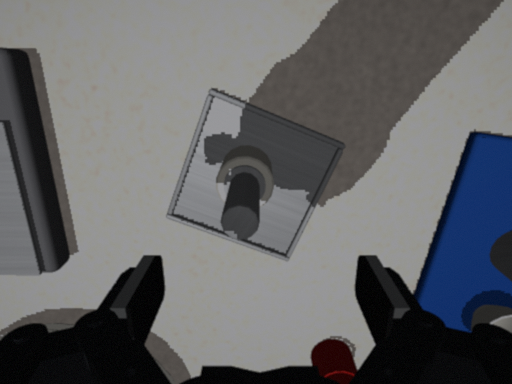

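```bash
cat > meas.py <<'E'
from h import *
from scipy.optimize import least_squares
def rect(f,c,z,half=.05,s=.00025):
    n=int(2*half/s); i=np.arange(n)*s-half
    X,Y=np.meshgrid(c[0]+i,c[1]+i,indexing='ij')
    uv=proj(f,np.c_[X.ravel(),Y.ravel(),np.full(X.size,z)]).astype(np.float32).reshape(n,n,2)
    return cv2.remap(f["color"],uv[...,0],uv[...,1],cv2.INTER_CUBIC)
def fitc(p,r=None):
    if r is None: return least_squares(lambda a:np.hypot(p[:,0]-a[0],p[:,1]-a[1])-a[2],[*np.median(p,0),.03],loss='soft_l1',f_scale=.0005)
    return least_squares(lambda a:np.hypot(p[:,0]-a[0],p[:,1]-a[1])-r,np.median(p,0),loss='soft_l1',f_scale=.0005)
def ringfit(f,c,rin,z=.06):
    r=rin+.001
    img=cv2.cvtColor(rect(f,c,z),cv2.COLOR_RGB2HSV); s=.00025
    m=(img[...,2]>130)&(img[...,1]<70)
    p=np.argwhere(m)*s-.05+np.array(c)
    o=np.array(c)
    for w in (.012,.006,.003,.002,.002):
        d=np.hypot(*(p-o).T); k=p[abs(d-r)<w]
        o=fitc(k,r).x
    a=fitc(k); ang=np.degrees(np.arctan2(*(k-o).T)); cov=len(np.unique((ang//15)))
    return o,a.x,cov,len(k)
E
python3 - <<'E'
from meas import *
pts=dict(r1=(.582,.134,.031),r2=(.569,.036,.028),r3=(.549,-.052,.025),r4=(.539,-.13,.022))
t=[]
for n,p in pts.items():
    f=dict(np.load(f"pics/b_{n}.npz")); o,a,cov,k=ringfit(f,p[:2],p[2]); print(n,o.round(4),a.round(4),cov,k)
    im=rect(f,o,.06); cv2.circle(im,(200,200),int((p[2]+.001)/.00025),(255,0,0),1); t.append(cv2.resize(im,(300,300)))
f=dict(np.load("pics/b_tray.npz"))
for z,c in((.05,(.457,-.383)),(.123,(.457,-.383))): t.append(cv2.resize(rect(f,c,z),(300,300)))
cv2.imwrite("pics/c.png",cv2.resize(np.vstack([np.hstack(t[:3]),np.hstack(t[3:])]),(800,533))[:,:,::-1])
P=cloud(f);print(P[222,239],P[160,235],P[200,200])
E
```

```text
r1 [0.6258 0.0952] [0.5861 0.1369 0.032 ] 6 1911
r2 [0.5746 0.0405] [0.5701 0.043  0.0336] 4 282
r3 [ 0.589  -0.0832] [ 229.9535 -173.8147  287.7569] 4 302
r4 [ 0.5789 -0.1506] [ 0.5316 -0.1261  0.035 ] 5 317
[ 0.46284748 -0.39652336  0.1234213 ] [ 0.44353279 -0.40353208  0.04849218] [ 0.49440621 -0.44129305  0.00580083]
```

View pics/c.png

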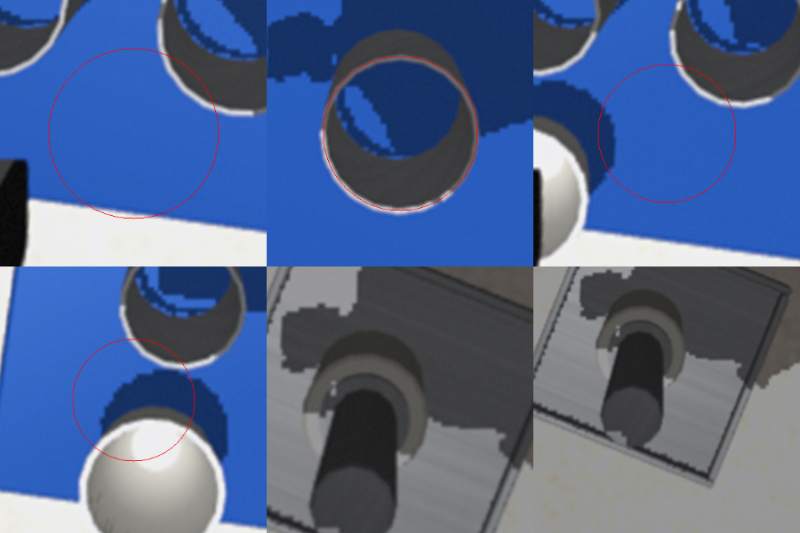

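```bash
cat >> meas.py <<'E'
def ringfit2(f,c,rin,z=.06,it=4):
    o=np.array(c[:2],float); r=rin+.001; w=.008
    for i in range(it):
        a=np.radians(np.arange(0,360,2)); rr=np.arange(r-w,r+w,.0001)
        A,RR=np.meshgrid(a,rr,indexing='ij'); X=o[0]+RR*np.cos(A);Y=o[1]+RR*np.sin(A)
        uv=proj(f,np.c_[X.ravel(),Y.ravel(),np.full(X.size,z)]).astype(np.float32).reshape(*X.shape,2)
        I=cv2.remap(f["color"],uv[...,0],uv[...,1],cv2.INTER_LINEAR).astype(float)[...,0]  # red channel: blue board dark
        I=I-np.median(I,1,keepdims=True); I[I<0]=0
        pk=I.max(1); W=(I**2); j=(W*rr).sum(1)/np.maximum(W.sum(1),1e-9); ok=pk>25
        p=np.c_[o[0]+j*np.cos(a),o[1]+j*np.sin(a)][ok]
        o=fitc(p,r).x; w=max(.003,w/2)
    res=np.hypot(*(p-o).T)-r
    return o,fitc(p).x,ok.sum(),np.median(abs(res))
E
python3 - <<'E'
from meas import *
S=dict(r1=(265,196,.031),r2=(266,196,.028),r3=(256,191,.025),r4=(257,191,.022));t=[]
for n,p in S.items():
    f=dict(np.load(f"pics/b_{n}.npz")); o,a,k,e=ringfit2(f,ray(f,p[:2],.06)[0],p[2]); print(n,o.round(4),a.round(4),k,e)
    im=rect(f,o,.06); cv2.circle(im,(200,200),int((p[2]+.001)/.00025),(255,0,0),1); t.append(im)
cv2.imwrite("pics/c2.png",cv2.resize(np.vstack([np.hstack(t[:2]),np.hstack(t[2:])]),(600,600))[:,:,::-1])
f=dict(np.load(f"pics/b_tray.npz"));t=[]
for z,uv,r in((.05,(245,180),.027),(.123,(239,222),.0122)):
    c=ray(f,uv,z)[0,:2];print(c);im=rect(f,c,z,.035,.0001);cv2.circle(im,(350,350),int(r*1e4),(255,0,0),1);cv2.drawMarker(im,(350,350),(255,0,0));t.append(np.clip(im*1.6,0,255).astype(np.uint8))
cv2.imwrite("pics/c3.png",cv2.resize(np.hstack(t),(800,400))[:,:,::-1])
E
```

```text
r1 [0.5864 0.1366] [0.5864 0.1366 0.0317] 180 0.00031897213688910145
r2 [0.5749 0.0403] [0.5749 0.0403 0.0287] 180 0.00030540394794403326
r3 [ 0.5524 -0.0555] [ 0.5524 -0.0555  0.0257] 180 0.00033140507123312
r4 [ 0.5435 -0.1322] [ 0.5435 -0.1322  0.0227] 180 0.00032103062484705423
[ 0.459785   -0.39570068]
[ 0.46304389 -0.39655034]
```

View pics/c2.png

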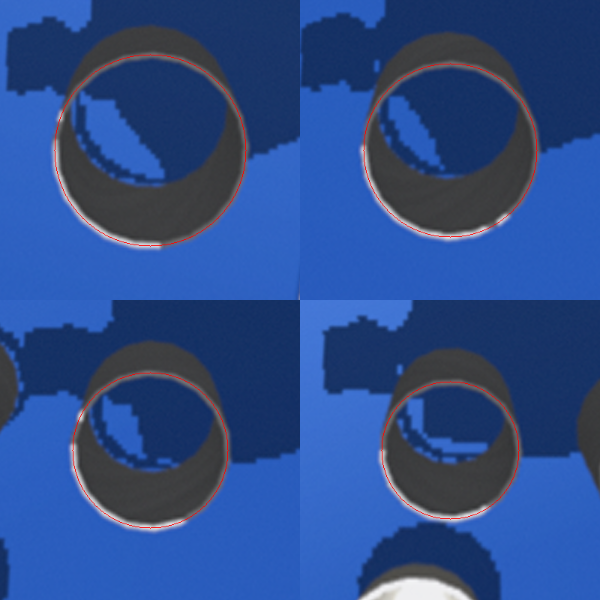

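View pics/c3.png

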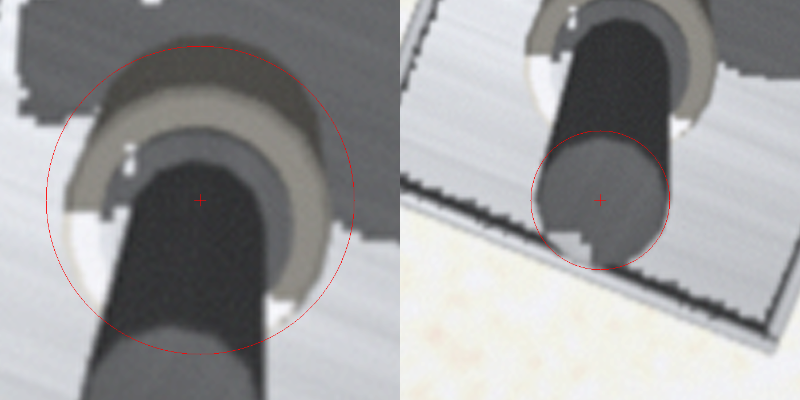

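The rim fits line up with all four rings to about 0.3 mm. The tray plunger's white part measures about 47 mm across, so it's probably the 48 mm one. I'll centre over it for one matched view, then grasp.

Run:
```python
from meas import *
from bench import arm
arm.movel([.4632,-.396,.165],Q,vel=.1);arm.hold(.2);f=snap("d_tray");print(arm.current_ee_pos().round(4),arm.current_clock())
t=[]
for z,r in((.05,.024),(.123,.0122)):
    c=(.463,-.396);im=rect(f,c,z,.035,.0001);cv2.circle(im,(350,350),int(r*1e4),(255,0,0),1);cv2.drawMarker(im,(350,350),(255,0,0));t.append(np.clip(im*1.6,0,255).astype(np.uint8))
cv2.imwrite("pics/d.png",cv2.resize(np.hstack(t),(800,400))[:,:,::-1])
```

```text
[ 0.4634 -0.396   0.1654] 6.7
```

View pics/d.png

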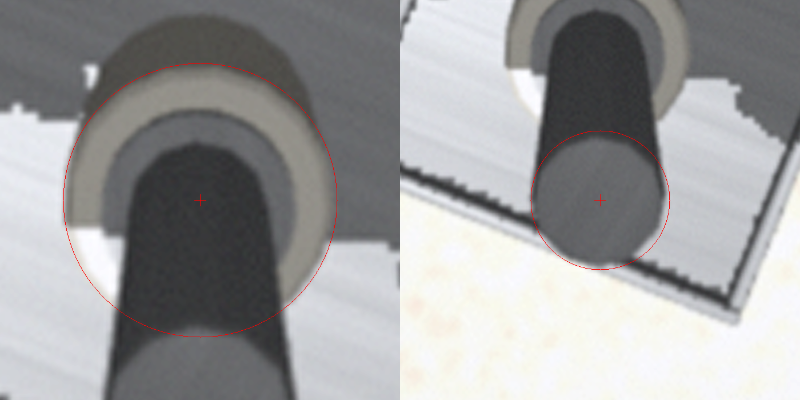

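Run:
```python
from meas import *
from bench import arm
arm.movel([.463,-.396,.088],vel=.08);arm.hold(.2);print(arm.current_ee_pos().round(4),arm.current_force().round(2))
arm.command_gripper(0.0);print(arm.current_width(),arm.current_force().round(2),arm.current_clock())
arm.movel([.463,-.396,.118],vel=.1);arm.hold(.3);f=snap("e_hand");print(arm.current_ee_pos().round(4),arm.current_force().round(2),arm.current_clock())
t=[]
e=arm.current_ee_pos();zt=e[2]-.003-.08+.045;print(zt)
im=rect(f,e[:2],zt,.035,.0001);cv2.circle(im,(350,350),240,(255,0,0),1);cv2.drawMarker(im,(350,350),(255,0,0));
cv2.imwrite("pics/e.png",np.hstack([cv2.resize(np.clip(im*1.6,0,255).astype(np.uint8),(384,384)),cv2.resize(f["color"],(400,384))])[:,:,::-1])
```

```text
[ 0.4632 -0.3961  0.0884] [ 0.11 -0.17 -0.01]
0.2716784853603293 [-0.45  1.05  3.84] 8.6083
[ 0.4628 -0.3959  0.1176] [ 0.1  -0.4  -2.29] 9.4083
0.07961859014087014
```

View pics/e.png

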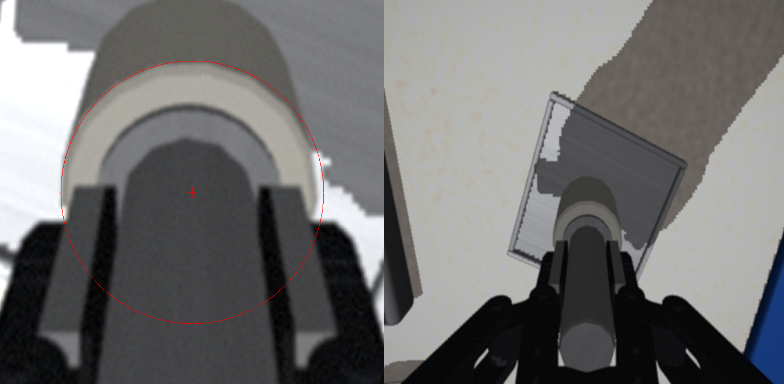

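Gripped and lifted (opening 0.27, weight about 2.3 N). The wrist view shows the plunger upright between the pads, its axis within about 0.5 mm of the TCP. Next is ring 1, half-way down.

```bash
cat > tryr.py <<'E'
from meas import *
from bench import arm
R={1:(.5864,.1366,.031),2:(.5749,.0403,.028),3:(.5524,-.0555,.025),4:(.5435,-.1322,.022)}
FO=.0834
def down(xy,ztcp,vel,th):
    h=arm.movel([xy[0],xy[1],ztcp],vel=vel,threshold=th); e=arm.current_ee_pos()
    print("hit",h,"tcp",e.round(4),"foot",round(e[2]-FO,4),arm.current_force().round(2),arm.current_clock()); return h
def over(f,name,n,z=.06):
    e=arm.current_ee_pos();t=[]
    for zz in(.06,e[2]-FO+.045):
        im=rect(f,e[:2],zz,.04,.0001);cv2.drawMarker(im,(400,400),(255,0,0))
        cv2.circle(im,(400,400),int((R[n][2]+.001)*1e4) if zz==.06 else 240,(255,0,0),1);t.append(cv2.resize(im,(400,400)))
    cv2.imwrite(f"pics/{name}.png",np.clip(np.hstack(t)*1.4,0,255).astype(np.uint8)[:,:,::-1])
E
python3 - <<'E'
from tryr import *
D=np.array([.0003,.0004])
arm.movel([.463,-.396,.19],vel=.15)
x=np.array(R[1][:2])+D
arm.movel([x[0],x[1],.19],vel=.25);arm.hold(.2)
arm.movel([x[0],x[1],.155],vel=.1)
down(x,.1195,.03,5);arm.hold(.2)
f=snap("f_r1");over(f,"f1",1);print(arm.current_ee_pos().round(4),arm.current_force().round(2),arm.current_clock())
E
```

```text
hit False tcp [0.5868 0.137  0.1197] foot 0.0363 [-0.47  0.54 -1.93] 14.4167
[0.5867 0.137  0.1196] [-0.99  0.45 -2.  ] 14.6667
```

View pics/f1.png

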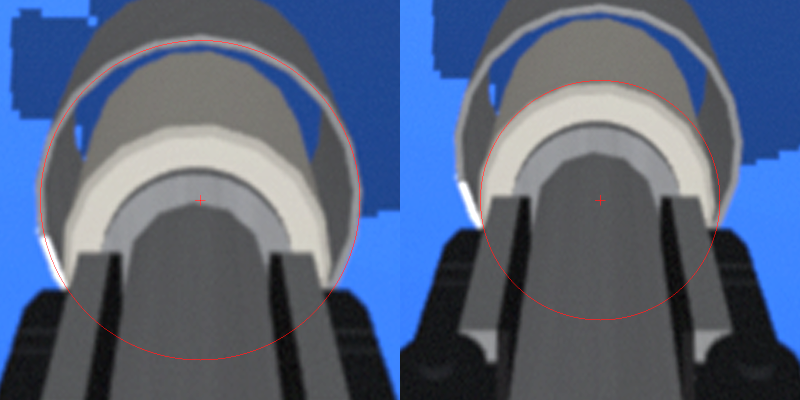

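View pics/f_r1.png

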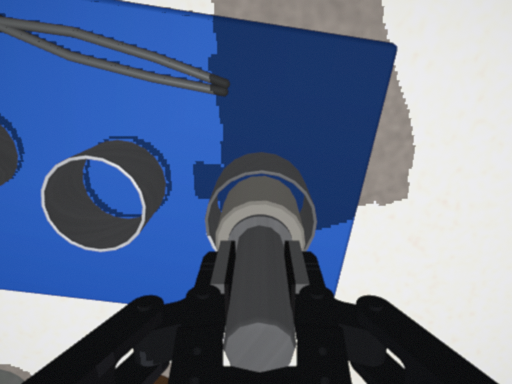

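Half-way down in ring 1 with no contact. The rim (left panel, top edge at row 40) and the plunger are concentric within about 0.5 mm. Next is ring 2, then ring 3.

Run:
```python
from tryr import *
D=np.array([.0002,.0003])
p=arm.current_ee_pos()
arm.movel([p[0],p[1],.172],vel=.12)
x=np.array(R[2][:2])+D
arm.movel([x[0],x[1],.172],vel=.15)
arm.movel([x[0],x[1],.152],vel=.06);arm.hold(.1)
h=down(x,.1195,.03,5);arm.hold(.15)
f=snap("f_r2");over(f,"f2",2)
if not h:
    arm.movel([x[0],x[1],.172],vel=.12)
    x=np.array(R[3][:2])+D
    arm.movel([x[0],x[1],.172],vel=.15)
    arm.movel([x[0],x[1],.152],vel=.06);arm.hold(.2)
    f=snap("f_r3a");over(f,"f3a",3)
    h=down(x,.1195,.02,5);arm.hold(.1)
    f=snap("f_r3");over(f,"f3",3);print(arm.current_ee_pos().round(4),arm.current_force().round(2),arm.current_clock())
```

```text
hit False tcp [0.5752 0.0406 0.1197] foot 0.0363 [-0.84  0.83 -2.99] 17.875
hit False tcp [ 0.5527 -0.0552  0.1196] foot 0.0362 [-0.26 -0.93 -3.12] 21.9833
[ 0.5526 -0.0552  0.1196] [-0.43 -0.07 -2.34] 22.1333
```

View pics/f2.png

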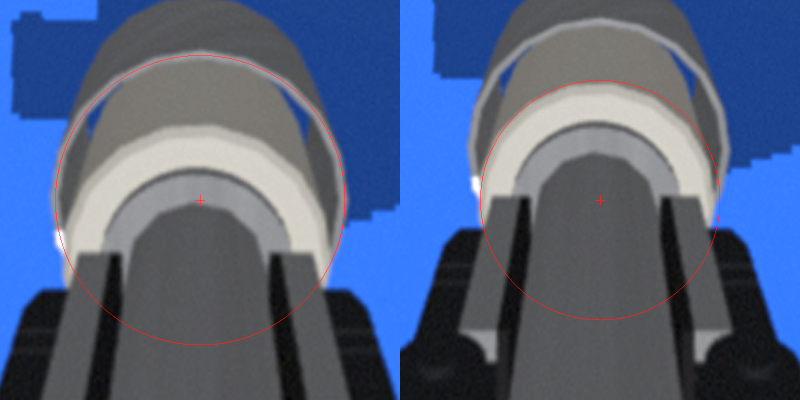

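View pics/f3.png

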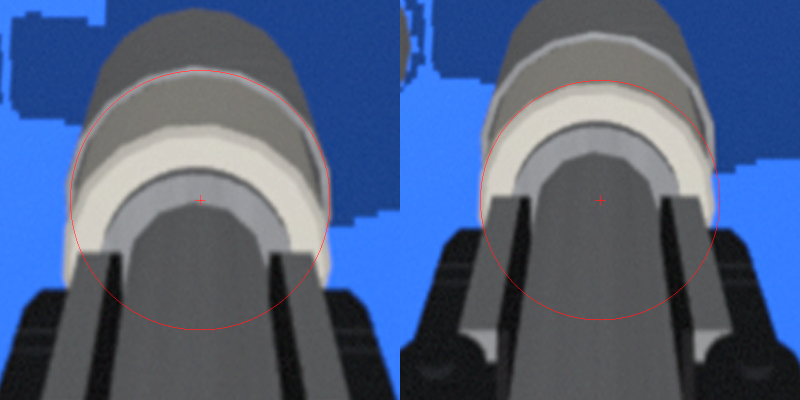

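Ring 3 let it in freely to half depth. The ring sits about 0.5 mm to −y of the TCP. Now the slow trial on ring 4.

Run:
```python
from tryr import *
D=np.array([.0002,.0])
p=arm.current_ee_pos()
arm.movel([p[0],p[1]-.0002,.172],vel=.1)
x=np.array(R[4][:2])+D
arm.movel([x[0],x[1],.172],vel=.15)
arm.movel([x[0],x[1],.150],vel=.06);arm.hold(.3);print(arm.current_force().round(2))
h=down(x,.1195,.008,4)
f=snap("f_r4");over(f,"f4",4);print(arm.current_ee_pos().round(4),arm.current_force().round(2),arm.current_clock())
arm.movel([x[0],x[1],.172],vel=.06);print(arm.current_force().round(2),arm.current_clock())
x=np.array(R[3][:2])+D
arm.movel([x[0],x[1],.172],vel=.15);arm.hold(.2)
f=snap("g_r3");over(f,"g3",3)
f=snap("g_top","top")
```

```text
[-0.35 -0.64 -3.55]
hit True tcp [ 0.5438 -0.1322  0.1429] foot 0.0595 [-0.09  0.07  8.41] 25.7167
[ 0.5438 -0.1322  0.1429] [-0.41  0.58  7.7 ] 25.7667
[-0.12  1.03 -1.9 ] 26.4083
```

View pics/f4.png

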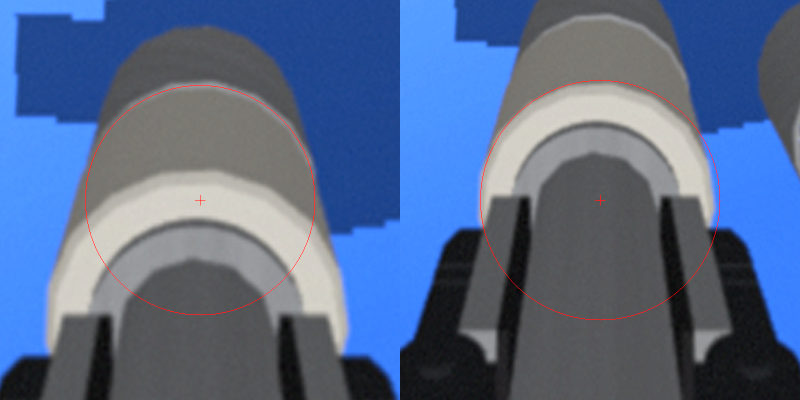

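View pics/g3.png

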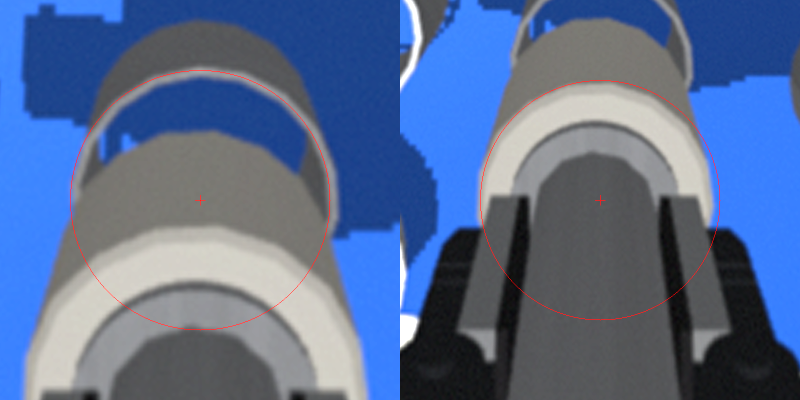

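View pics/g_r3.png

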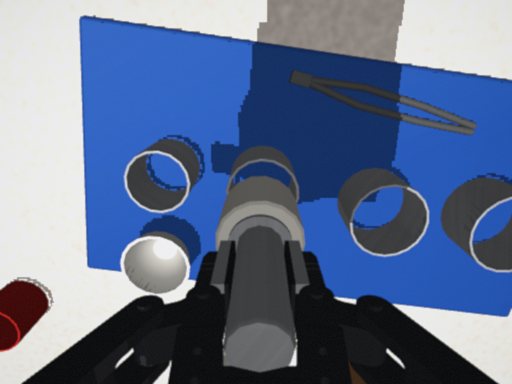

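Ring 4 stopped the plunger right at its rim: the foot was 44.5 mm above the board and the force changed by about 12 N. The rings are still in their row. Before returning, I'll refit ring 3's visible arc and the white edge from this last view.

Run:
```python
from meas import *
for nm,n0 in (("b_r3",0),("g_r3",1)):
    f=dict(np.load(f"pics/{nm}.npz")); o=np.array([.5524,-.0552]); r=.026
    for w in (.003,.0025,.002):
        a=np.radians(np.arange(100,261,2)); rr=np.arange(r-w,r+w,.0001)
        A,RR=np.meshgrid(a,rr,indexing='ij'); X=o[0]+RR*np.cos(A);Y=o[1]+RR*np.sin(A)
        uv=proj(f,np.c_[X.ravel(),Y.ravel(),np.full(X.size,.06)]).astype(np.float32).reshape(*X.shape,2)
        I=cv2.remap(f["color"],uv[...,0],uv[...,1],1).astype(float)[...,0]
        I=np.clip(I-np.median(I,1,keepdims=True),0,None);W=I**2;ok=I.max(1)>25
        j=(W*rr).sum(1)/np.maximum(W.sum(1),1e-9); p=np.c_[o[0]+j*np.cos(a),o[1]+j*np.sin(a)][ok]
        o=fitc(p,.0257).x
    print(nm,o.round(5),ok.sum(),np.median(abs(np.hypot(*(p-o).T)-.0257)))
```

```text
b_r3 [ 0.55238 -0.05548] 61 0.00010402352696628481
g_r3 [ 0.55255 -0.05553] 68 9.095056836715479e-05
```

Run:
```python
from tryr import *
x=np.array([.5526,-.0552])
arm.movel([x[0],x[1],.150],vel=.06);arm.hold(.2)
h=down(x,.130,.015,5)
if not h: h=down(x,.104,.02,5)
if not h:
    arm.hold(.2); h=down(x,.0955,.008,4)
f=snap("h_r3");over(f,"h3",3)
```

```text
hit False tcp [ 0.5526 -0.0552  0.1301] foot 0.0467 [-0.26 -0.02 -2.1 ] 29.575
hit False tcp [ 0.5527 -0.0552  0.1041] foot 0.0207 [-0.31 -0.63 -2.16] 31.025
hit True tcp [ 0.5526 -0.0551  0.0981] foot 0.0147 [-0.78  0.17  7.18] 31.9583
```

View pics/h_r3.png

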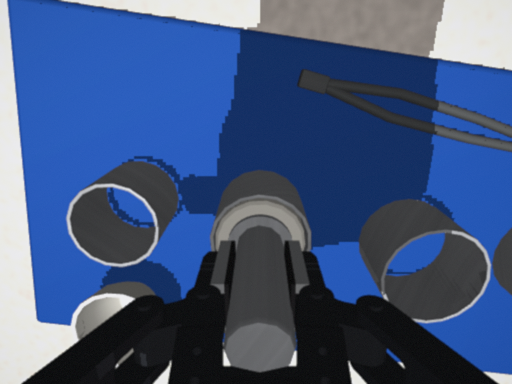

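Contact came with the foot at board height (z 0.0147), and the white top is flush with the rim. Releasing.

Run:
```python
from tryr import *
arm.movel([.5526,-.0552,.0983],vel=.02);print(arm.current_force().round(2))
arm.command_gripper(0.7);arm.hold(.1);print(arm.current_width(),arm.current_force().round(2))
arm.movel([.5526,-.0552,.15],vel=.08)
arm.movel([.5526,-.0552,.20],vel=.15);arm.hold(.3)
f=snap("i_w");P=cloud(f);g=snap("i_top","top");s=snap("i_scene","scene")
cv2.imwrite("pics/i.png",np.vstack([np.hstack([cv2.resize(f["color"],(400,300)),cv2.resize(g["color"],(400,300))]),np.hstack([cv2.resize(s["color"],(400,300)),cv2.resize(s["color"][150:290,40:227],(400,300))])])[:,:,::-1])
print(arm.current_clock(),arm.current_force().round(2))
```

```text
[-0.46 -0.36 -2.11]
0.6988830396447556 [-0.13  0.1   0.26]
34.5333 [-0.11  0.45 -0.54]
```

View pics/i.png

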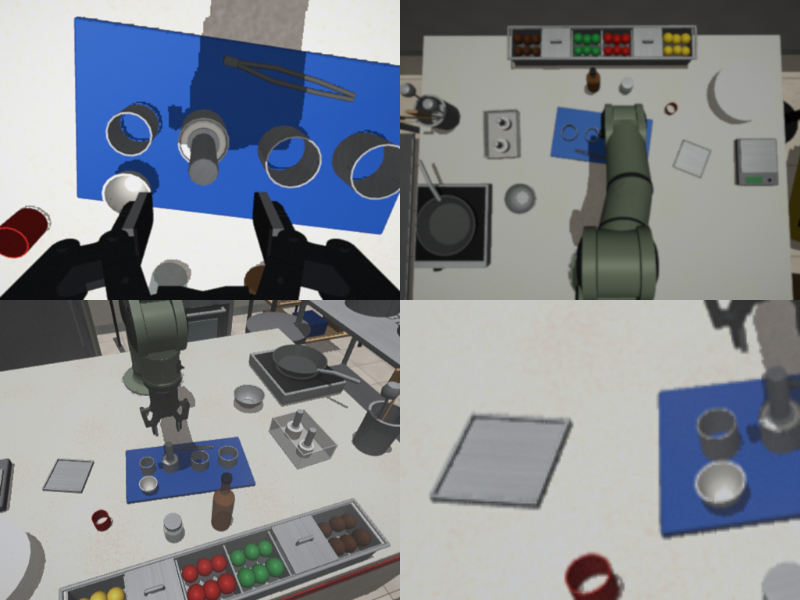

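The released plunger stands upright in ring 3, and the other rings, the tub and the rest of the station look undisturbed. One height check from the depth image, then hand in.

Run:
```python
from tryr import *
f=dict(np.load("pics/i_w.npz"));P=cloud(f)
q=P[200:235,245:278].reshape(-1,3);print("handle top z",np.median(q[:,2]).round(4),np.median(q,0).round(4))
for n,c in R.items():
    try: print(n,ringfit2(f,c,c[2])[0].round(4))
    except Exception as e: print(n,e)
arm.sign_off();print(arm.current_clock())
```

```text
handle top z 0.1324 [ 0.5506 -0.0552  0.1324]
1 [0.5865 0.1365]
2 [0.575 0.04 ]
3 [ 0.5582 -0.0554]
4 [ 0.5436 -0.132 ]
the job is handed in; nothing more can be done
the job is handed in; nothing more can be done
```

The plunger from the tray now stands in ring 3, right down on the board and let go. I handed the job in at about 35 s of robot time.

- **Trials, in order:** it went half-way into rings 1, 2 and 3 without touching. Ring 4 stopped it right at the rim, with a force change of about 12 N. I then went back to ring 3, lowered it slowly until it touched the board (about 9 N), and released it.
- **Which plunger:** the white part measured about 47 mm across, which fits the 48 mm plunger and ring 3.
- **Last checks:** the top of the handle was at 0.132 m, against 0.133 m expected when standing on the board. Rings 1, 2 and 4 had moved less than 0.5 mm. The tub plungers, ramekin, tweezers, jar, bottle and red ring looked undisturbed in the pictures.
- **One check disagreed:** the final fit of ring 3 came out about 6 mm off in x. I put this down to the plunger in the ring confusing the fit. The plunger cannot be that far off centre in a ring with 1 mm to spare, and the pictures show it seated, but I did not repeat the measurement.

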